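Raise and hold the button rods on a cam-lift rack

TASK

Press the spring treadle of the button-rod rack all the way down to its stop to draw the bolt that locks the cam lever, and let the treadle come back up. Then swing the cam lever up until it stands upright, where the cam lifts the row of rods highest, and finish while still holding the lever there with the gripper. Leave the mallet, the cup, the key and the bellows corner where they are.

Things in the scene. Friction and masses are not known exactly. Their poses are not given: they have to be found in the camera images.
- lift_rack: the whole fixture, fixed to the bench: a dark wooden base plate 20 mm thick (x -150 to 85 mm, y -130 to 160 mm in its frame) carrying a pale wooden rack with ten holes in a row along its y (x 50, y -107 to 37, rack top 130 mm high), ten nickel button rods through the holes, the treadle at its front (-x) edge towards the robot, and the cam lever at the +y end of the row. Origin on the bench at the underside of the base plate; z up; it may stand turned about z by up to 0.3 rad.
- treadle (a joint): angle of the spring treadle, rad: 0 at rest (up), grows as the pad is pressed down, 0.32 at its stop. The spring returns it when let go; about 3 N on the pad to start it, 8 N at the stop. Pressed to the stop, its forked horn pulls the locking bolt towards the robot.
- treadle_pad (a point): centre of the upper face of the treadle's pale wooden pad, 64 mm wide (rack y) and 56 mm long (rack x). At rest it slopes 0.22 rad, its edge nearest the robot highest; this centre is about 71 mm above the bench, and sinks about 28 mm when fully pressed. Moves with the treadle.
- treadle_hinge (a point): point on the treadle's hinge line (which runs along the rack's y), level with the middle of the pad, 36 mm above the bench, about 90 mm behind the pad's centre (towards +x of the rack). Fixed to the rack.
- lock_bolt (a joint): how far the nickel locking bolt is drawn, m: 0 = locked, its tip stands in the way of the cam lever; 0.009 or more = lever free. Full treadle travel draws it about 0.013; it stays drawn by friction.
- cam_lever (a joint): angle of the cam lever (a 10 x 10 mm nickel bar from the pivot out to a dark wooden knob), rad: 0 at rest, leaning 1.2 rad from upright towards the rack's +y, held there by its return spring; grows as the lever is swung up towards the rods. 1.2 = upright = highest lift (12.8 mm); beyond it the lift falls again; end of travel 1.9. The spring pushes it back to 0 when let go, about 2 N at the knob at rest, 4 to 5 N on the way and when upright.
- lever_knob (a point): centre of the knob, a dark wooden cylinder 30 mm long along the pivot axis (rack x) and 26 mm in diameter, 110 mm from the pivot. About 85 mm above the bench at rest, 155 mm when the lever is upright. It can be pinched from above by its two flat ends with free space all round.
- lever_pivot (a point): the pivot of the lever, 45 mm above the bench, in the plane in which the knob's centre swings (the rack's y-z plane). Fixed to the rack.
- rod_top (a point): top of the row of button rods at its middle, 158 mm above the bench at rest, 170.8 mm at the highest lift.
- mallet: a small bronze-headed mallet lying on the bench, 160 mm handle and 70 mm head; bystander, leave alone. Origin at the middle of its underside (on the bench).
- cup: a small plain pewter cup standing upright, 60 mm across, 55 mm high; bystander, leave alone. Origin at the middle of its underside (on the bench).
- key: a flat cream celluloid key, 85 x 18 x 8 mm; bystander, leave alone. Origin at the middle of its underside (on the bench).
- bellows_corner: a red metal bellows corner, 50 x 50 x 35 mm; bystander, leave alone. Origin at the middle of its underside (on the bench).

How it is judged:
On the way, in this order (a step that is already met when the one before it is completed fails the run):
1. the treadle is pressed down to its stop (value of joint treadle above 0.285 rad and value of joint cam_lever below 0.3 rad), for 0.2 s.
2. the treadle has come back up, with the bolt drawn (value of joint treadle below 0.06 rad and value of joint lock_bolt above 0.008 m), for 0.1 s.
3. the cam lever stands at its highest lift, held by the gripper (value of joint cam_lever between 1.05 and 1.35 rad and contact force between the fingers and cam_lever above 1 N), for 0.3 s.
At the end, for the whole second after the job is handed in: The cam lever is held still by the gripper's fingers (more than 1 N on the lever) within 0.15 rad of upright (joint 1.05 to 1.35), the rod tops stand above 170 mm (0.8 mm or less below their highest), and the treadle is back up (below 0.06 rad) (all of step 3 and velocity of joint cam_lever between -0.1 and 0.1 rad/s and height (world z) of rod_top above 0.17 m and value of joint treadle below 0.06 rad); the arm keeps its last pose, push and grip.
It fails at once if mallet is moved more than 25 mm or tipped over (distance of mallet from where it was at the start of the episode above 0.025 m or angle between mallet's own z axis and vertical above 0.5 rad).
It fails at once if cup is moved more than 25 mm or tipped over (distance of cup from where it was at the start of the episode above 0.025 m or angle between cup's own z axis and vertical above 0.5 rad).
It fails at once if key is moved more than 25 mm or tipped over (distance of key from where it was at the start of the episode above 0.025 m or angle between key's own z axis and vertical above 0.5 rad).
It fails at once if bellows corner is moved more than 25 mm or tipped over (distance of bellows_corner from where it was at the start of the episode above 0.025 m or angle between bellows_corner's own z axis and vertical above 0.5 rad).
It also fails if it takes over 48 s, if anything falls off the work surface, if the arm or the gripper's body presses on something with over 40 N, if the wrist force passes 120 N, or if a joint passes its speed limit or range.

ROBOT

A 7-joint arm with a two-finger parallel gripper is mounted at the origin on the work surface. World frame = base frame: x ahead of the robot, y to its left, z up, the work surface at z = 0. Lengths are in m, angles in rad, forces in N, time in s.
With the tool pointing down it reaches from about 0.35 to 0.775 m from the base axis. Payload 3.1 kg.
Tool frame: the origin (TCP) lies midway between the tips of the shut fingers; the grasp point (between the pads) lies arm.grip_depth behind it (arm.grip_depth is the distance from the TCP to the grasp point, in m); z points along the fingers, y is the line along which they close (so a half turn about z gives the same grasp; the last joint's range is limited). The gripper opens to 85 mm and grips with 20 to 120 N. Pads are 22 mm wide; open, the fingers measure 114 mm over their backs; the gripper's body (76 mm by 85 mm) begins 54 mm behind the grasp point. The pads swing forward as they close: fully open they stand 13 mm farther back than shut.
Start: joints at [-1.21, 0.311, 0.014, 1.512, -0.004, 1.319, -0.027], TCP at [0.216, 0.506, 0.231] pointing down, gripper open.
Joint ranges: [-2.7, 2.7], [-0.3, 1.91], [-1.27, 1.3], [0.12, 2.57], [-1.44, 4.58], [0.2, 2.03], [-3.05, 3.05]. Speed limits (rad/s): [2.79, 2.79, 3.14, 3.14, 3.14, 3.14, 3.14].

INTERFACE

Orientations are given as a unit quaternion [w, x, y, z].
In Python, from bench import arm gives the robot as it stands. The module is installed in compiled form; this text tells all that it offers.
- The arm moves only by the tool send_rows, never from a script. Its argument "increments" is a list of rows, each an object with "angular": the turn, a rotation vector about the tool's x, y, z in rad, a list of three; "dp": the shift along the tool's x, y, z in m, a list of three; "fingers": the opening, from -1 (shut) to 1 (fully open). A call has 1 to 10 rows; each row shifts and turns the commanded pose from where the row before left it, along the tool's axes as they then stand; what a row does not reach is not made up. A row lasts 1/8 s, in which the tool goes at most 62.5 mm and 10.7 degrees, less where a joint would pass 70% of its speed; a pose out of reach is approached as far as the arm can. A call with a gripper value outside its range is refused whole. The fingers move at their own pace and stop on an object; "grip_force" is the grip in N (left out, the last holds). Time passes only in rows, so rows that do not move let the fingers close. It gives the time, the measured TCP pose, the force, the opening and the grip force at its end, in the units of the state.
- arm.read_state(): the state, without advancing time (a new reading comes with each control period).
- arm.snapshot(name): name is "scene" or "top" or "wrist"; returns a dict with "img" (400x640x3 uint8, red, green, blue), "mtx" (3x3 intrinsics, pixels), "dist" ([k1, k2, p1, p2, k3] as OpenCV has them; the pictures are not rectified), "rvec" (rotation vector, rad) and "tvec" (3), from world to camera coordinates, as OpenCV has them; the wrist camera has in their place "hand_eye" (4x4, takes a point from camera to tool coordinates, whose origin is the TCP and whose axes are the flange's). Camera axes: x right, y down, z forward; pixel columns grow to the right and rows downward; lengths in m; the calibration is good to about 2 mm. A picture is of the moment at which its call begins: read the wrist's pose just before it. There is no depth.
- arm.hand_in(): hands the job in; it is judged then, once.
Trained networks look in the newest picture that a camera, given by its name, has taken for a name from the list of things; names that differ only in an ending like _2 or _b are one class to them, and where a whole thing is asked for, a point or a joint stands for the part that bears it (a point fixed in the world has none). Each returns a list of dicts, best first, with "confidence" (0 to 1); they miss things now and then, are a little off and sometimes report something else, mostly with a low value. They report only what shows in the picture. A call takes as long as a camera call.
- arm.silhouettes(label, camera): "pixels" (400x640 bool, what is visible of it).
- arm.spot_point(label, camera): "position" ([x, y, z] in m, in world coordinates, good to about 4 mm: a listed point, or the origin of a listed thing).
The state is a dict: "time_s": time; "joint_pos": joint angles; "qvel": joint speeds; "joint_torque": joint torques, N m; "tool_pos": TCP position; "tool_rot": TCP orientation; "wrist_force": force on the tool from outside, world axes, zero at the start; "ft_torque": the same for the moment, N m; "finger_gap": finger opening in m; "finger_force": force on a finger pad.
Only numpy, scipy, OpenCV 4.12 (cv2) and the standard library are available. Lean on these libraries where they do the work, as an engineer would, in place of code of your own. Each camera call takes 0.05 s, during which the arm holds its last target. There are 200 camera calls.

## Working session

There is one attempt and no reset: what is moved stays moved. The work goes in short steps, Python scripts to look and compute and a tool call to move; the robot and the scene stay as the last step left them, time stands still between calls to the robot, and variables do not carry over. Pictures are saved under pics/ and viewed, at most 10 in all, crops included, and the job is handed in when it is done.

Besides the shell and the picture viewer there is one more tool, called as name([rows], argument=value, ...), one row to a line, values as JSON. send_rows: Moves the arm, as the interface text tells. Its arguments: {"type":"object","properties":{"increments":{"type":"array","items":{"type":"object","properties":{"angular":{"type":"array","items":{"type":"number"}},"dp":{"type":"array","items":{"type":"number"}},"fingers":{"type":"number"}}}},"grip_force":{"type":"number"}},"required":["increments"]}

```bash
mkdir -p pics; cat > h.py <<'E'
from bench import arm
import numpy as np, cv2
from scipy.spatial.transform import Rotation as R
def rot(s):
    q=s["tool_rot"]; return R.from_quat([q[1],q[2],q[3],q[0]])
def todo(p,s=None):
    "world target -> dp in tool axes"
    s=s or arm.read_state(); return rot(s).inv().apply(np.array(p)-s["tool_pos"])
E
python3 - <<'E'
from h import *
s=arm.read_state(); print(s["tool_pos"],rot(s).as_matrix().round(3),s["finger_gap"],arm.grip_depth)
for c in("scene","top"):
    d=arm.snapshot(c); cv2.imwrite(f"pics/{c}0.png",d["img"][:,:,::-1])
    for n in("lift_rack","treadle_pad","treadle_hinge","lever_knob","lever_pivot","rod_top","mallet","cup","key","bellows_corner"):
        print(c,n,[(np.round(x["position"],4).tolist(),round(x["confidence"],2)) for x in arm.spot_point(n,c)[:2]])
E
```

```text
[0.21528786 0.50533954 0.23024591] [[-0.92   0.392 -0.001]
 [ 0.392  0.92  -0.002]
 [-0.    -0.002 -1.   ]] 0.0855394408808132 0.0187
scene lift_rack [([0.5735, -0.0131, -0.0041], 0.64), ([0.6206, -0.0499, 0.1576], 0.16)]
scene treadle_pad [([0.4499, 0.0339, 0.0706], 0.95)]
scene treadle_hinge [([0.5371, 0.034, 0.0308], 0.67)]
scene lever_knob [([0.5983, 0.1894, 0.0879], 0.64)]
scene lever_pivot [([0.5968, 0.0861, 0.0484], 0.76)]
scene rod_top [([0.6188, -0.0509, 0.1556], 0.58), ([0.5732, -0.0131, -0.0025], 0.5)]
scene mallet [([0.5776, 0.2996, -0.0009], 0.69)]
scene cup [([0.6412, -0.2261, 0.0024], 0.94)]
scene key [([0.7308, -0.012, -0.005], 0.61)]
scene bellows_corner [([0.4467, -0.2253, -0.003], 0.71)]
top lift_rack [([0.5758, -0.015, -0.0002], 0.91)]
top treadle_pad [([0.444, 0.0377, 0.0702], 0.85)]
top treadle_hinge [([0.5382, 0.0319, 0.0327], 0.84)]
top lever_knob [([0.5949, 0.1855, 0.0831], 0.65)]
top lever_pivot [([0.5973, 0.0873, 0.0471], 0.63)]
top rod_top [([0.6214, -0.0461, 0.1581], 0.82), ([0.5753, -0.0147, -0.0012], 0.45)]
top mallet [([0.5948, 0.1844, 0.0855], 0.56), ([0.5737, 0.297, 0.0011], 0.55)]
top cup [([0.6463, -0.2288, -0.0024], 0.76)]
top key [([0.7276, -0.0114, -0.0004], 0.56)]
top bellows_corner [([0.447, -0.2262, 0.0002], 0.85)]
```

View pics/scene0.png

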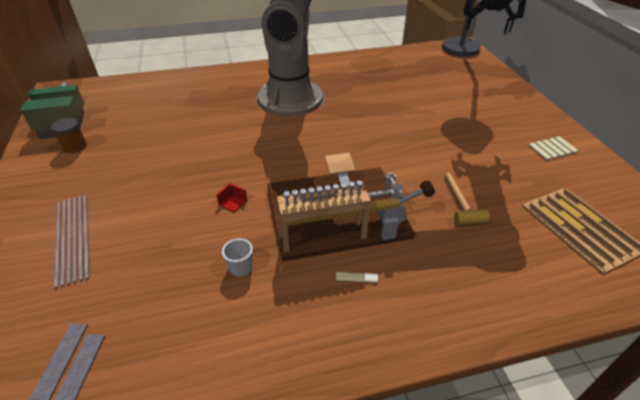

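View pics/top0.png

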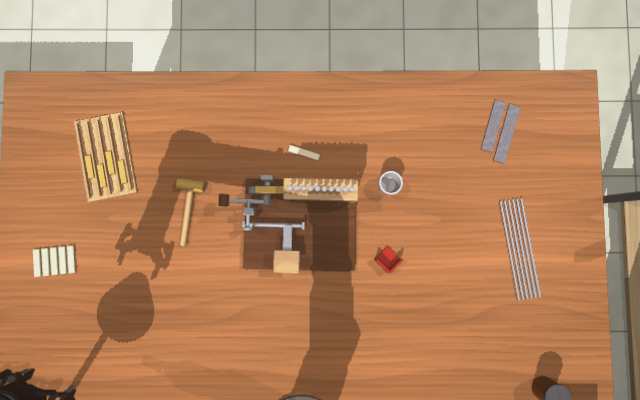

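The scene view shows the rack near (340,210), pad at (340,162), knob at (428,188) and mallet at (468,205). The top view has the pad at (287,262) and knob at (224,200). The two cameras agree, the heights match the description, and yaw is about -0.02. I'll turn the tool so it closes along rack x and shut the fingers.

send_rows([
  {"angular": [0,0,0.119],"dp": [0,0,0],"fingers": -1},
  {"angular": [0,0,0.119],"dp": [0,0,0],"fingers": -1},
  {"angular": [0,0,0.119],"dp": [0,0,0],"fingers": -1},
  {"angular": [0,0,0.119],"dp": [0,0,0],"fingers": -1},
  {"angular": [0,0,0.119],"dp": [0,0,0],"fingers": -1},
  {"angular": [0,0,0.119],"dp": [0,0,0],"fingers": -1},
  {"angular": [0,0,0.119],"dp": [0,0,0],"fingers": -1},
  {"angular": [0,0,0.119],"dp": [0,0,0],"fingers": -1},
  {"angular": [0,0,0.119],"dp": [0,0,0],"fingers": -1},
  {"angular": [0,0,0.119],"dp": [0,0,0],"fingers": -1},
])

```text
time_s: 2.35
tool_pos: [0.2155, 0.506, 0.2313]
tool_rot: [-0.0, 0.716, 0.698, 0.0]
wrist_force: [-0.1, 0.0, 0.2]
finger_gap: -0.0001
finger_force: 0.0
```

send_rows([
  {"angular": [0,0,0],"dp": [-0.047,0.023,0.01],"fingers": -1},
  {"angular": [0,0,0],"dp": [-0.047,0.023,0.01],"fingers": -1},
  {"angular": [0,0,0],"dp": [-0.047,0.023,0.01],"fingers": -1},
  {"angular": [0,0,0],"dp": [-0.047,0.023,0.01],"fingers": -1},
  {"angular": [0,0,0],"dp": [-0.047,0.023,0.01],"fingers": -1},
  {"angular": [0,0,0],"dp": [-0.047,0.023,0.01],"fingers": -1},
  {"angular": [0,0,0],"dp": [-0.047,0.023,0.01],"fingers": -1},
  {"angular": [0,0,0],"dp": [-0.047,0.023,0.01],"fingers": -1},
  {"angular": [0,0,0],"dp": [-0.047,0.023,0.01],"fingers": -1},
  {"angular": [0,0,0],"dp": [-0.047,0.023,0.01],"fingers": -1},
])

```text
time_s: 3.6
tool_pos: [0.4361, 0.0298, 0.1314]
tool_rot: [0.0, 0.715, 0.7, 0.001]
wrist_force: [0.2, 1.0, -0.6]
finger_gap: -0.0001
finger_force: 0.0
```

```bash
python3 - <<'E'
from h import *
s=arm.read_state(); print(s["time_s"],s["tool_pos"],rot(s).as_matrix().round(3),s["finger_gap"],s["wrist_force"],todo([.447,.036,.075],s),s["joint_pos"])
E
```

```text
3.6 [0.43605771 0.02983912 0.13143006] [[ 0.021  1.     0.001]
 [ 1.    -0.021  0.001]
 [ 0.001  0.001 -1.   ]] -7.093904180953948e-05 [ 0.17692338  0.97793805 -0.55838762] [0.00634268 0.01072819 0.05645103] [-0.65261288  0.18789985  0.62251802  1.97127918 -0.12917212  1.01931082
  0.00797418]
```

send_rows([
  {"dp": [0.003,0.004,0.025],"angular": [0,0,0],"fingers": -1},
  {"dp": [0.003,0.004,0.025],"angular": [0,0,0],"fingers": -1},
  {"dp": [0,0,0.008],"angular": [0,0,0],"fingers": -1},
  {"dp": [0,0,0.008],"angular": [0,0,0],"fingers": -1},
  {"dp": [0,0,0.008],"angular": [0,0,0],"fingers": -1},
  {"dp": [0,0,0.008],"angular": [0,0,0],"fingers": -1},
  {"dp": [0,0,0.003],"angular": [0,0,0],"fingers": -1},
  {"dp": [0,0,0],"angular": [0,0,0],"fingers": -1},
])

```text
time_s: 4.6
tool_pos: [0.4417, 0.0371, 0.0465]
tool_rot: [-0.001, 0.715, 0.699, -0.001]
wrist_force: [-4.2, 0.2, 8.2]
finger_gap: -0.0003
finger_force: 3.7
```

Press on in small steps until the force climbs sharply at the stop.

send_rows([
  {"dp": [0,0,0.003],"angular": [0,0,0],"fingers": -1},
  {"dp": [0,0,0.002],"angular": [0,0,0],"fingers": -1},
  {"dp": [0,0,0],"angular": [0,0,0],"fingers": -1},
])

```text
time_s: 4.97
tool_pos: [0.4414, 0.0372, 0.0418]
tool_rot: [-0.002, 0.715, 0.699, -0.001]
wrist_force: [-6.0, -0.9, 10.0]
finger_gap: -0.0002
finger_force: 5.2
```

send_rows([
  {"dp": [0,0,0.002],"angular": [0,0,0],"fingers": -1},
  {"dp": [0,0,0.002],"angular": [0,0,0],"fingers": -1},
  {"dp": [0,0,0],"angular": [0,0,0],"fingers": -1},
])

```text
time_s: 5.35
tool_pos: [0.4416, 0.0372, 0.0404]
tool_rot: [-0.003, 0.715, 0.699, -0.0]
wrist_force: [-13.0, -0.4, 33.7]
finger_gap: 0.0001
finger_force: 17.7
```

The jump to 34 N puts the treadle at its stop. I'll hold briefly, then lift.

send_rows([
  {"dp": [0,0,0],"angular": [0,0,0],"fingers": -1},
  {"dp": [0,0,0],"angular": [0,0,0],"fingers": -1},
  {"dp": [0,0,0],"angular": [0,0,0],"fingers": -1},
  {"dp": [0,0,-0.012],"angular": [0,0,0],"fingers": -1},
  {"dp": [0,0,-0.015],"angular": [0,0,0],"fingers": -1},
  {"dp": [0,0,-0.02],"angular": [0,0,0],"fingers": -1},
  {"dp": [0,0,-0.04],"angular": [0,0,0],"fingers": -1},
  {"dp": [0,0,-0.05],"angular": [0,0,0],"fingers": -1},
  {"dp": [0,0,-0.04],"angular": [0,0,0],"fingers": -1},
])

```text
time_s: 6.48
tool_pos: [0.4442, 0.0369, 0.2167]
tool_rot: [0.001, 0.715, 0.699, 0.002]
wrist_force: [-0.1, 0.4, -0.2]
finger_gap: 0.0001
finger_force: 0.0
```

send_rows([
  {"dp": [0.05,0.02,0],"angular": [0,0,0],"fingers": 1},
  {"dp": [0.05,0.03,0],"angular": [0,0,0],"fingers": 1},
  {"dp": [0.05,0.05,0],"angular": [0,0,0],"fingers": 1},
  {"dp": [0,0.05,0],"angular": [0,0,0],"fingers": 1},
  {"dp": [0,0,0],"angular": [0,0,0],"fingers": 1},
])

```text
time_s: 7.1
tool_pos: [0.5933, 0.1772, 0.2123]
tool_rot: [0.002, 0.715, 0.699, -0.001]
wrist_force: [-0.3, -0.6, 0.2]
finger_gap: 0.0855
finger_force: 0.0
```

```bash
python3 - <<'E'
from h import *
s=arm.read_state(); print(s["time_s"],s["tool_pos"],rot(s).as_matrix().round(3),s["finger_gap"],s["wrist_force"],s["joint_pos"])
T=np.eye(4);T[:3,:3]=rot(s).as_matrix();T[:3,3]=s["tool_pos"]
d=arm.snapshot("wrist"); cv2.imwrite("pics/w1.png",d["img"][:,:,::-1])
for n in ("lever_knob","lever_pivot","treadle_pad","treadle_hinge"):
  print(n,[(np.round(x["position"],4).tolist(),round(x["confidence"],2)) for x in arm.spot_point(n,"wrist")[:2]])
d=arm.snapshot("top")
for n in ("treadle_pad","lever_knob"):
  print(n,[(np.round(x["position"],4).tolist(),round(x["confidence"],2)) for x in arm.spot_point(n,"top")[:2]])
E
```

```text
7.1 [0.59328418 0.1772267  0.21227109] [[ 0.023  1.     0.001]
 [ 1.    -0.023 -0.004]
 [-0.004  0.001 -1.   ]] 0.08545469680979381 [-0.31488188 -0.55643478  0.16783217] [-0.67988497  0.50313682  0.56107186  1.35309126 -0.26115832  1.35964568
 -0.14324436]
lever_knob [([0.5964, 0.1922, 0.0854], 0.95)]
lever_pivot [([0.5977, 0.0856, 0.0432], 0.65)]
treadle_pad []
treadle_hinge [([0.538, 0.0322, 0.0373], 0.71)]
treadle_pad [([0.4451, 0.0394, 0.0738], 0.67), ([0.6462, -0.2302, -0.0009], 0.18)]
lever_knob [([0.597, 0.1873, 0.0816], 0.93)]
```

View pics/w1.png

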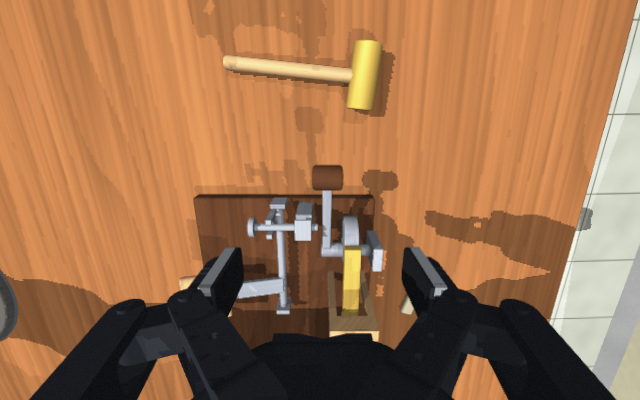

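The wrist view shows the knob at (327,177), clear on all sides, with the mallet well away at (365,75). Its estimates agree at about (0.5965, 0.189, 0.085), and the pad is back up at z 0.074. I'll descend and grip.

send_rows([
  {"dp": [0.012,0.003,0.02],"angular": [0,0,0],"fingers": 1},
  {"dp": [0,0,0.04],"angular": [0,0,0],"fingers": 1},
  {"dp": [0,0,0.04],"angular": [0,0,0],"fingers": 1},
  {"dp": [0,0,0.03],"angular": [0,0,0],"fingers": 1},
  {"dp": [0,0,0.014],"angular": [0,0,0],"fingers": 1},
  {"dp": [0,0,0],"angular": [0,0,0],"fingers": 1},
], grip_force=40)

```text
time_s: 8.25
tool_pos: [0.5929, 0.1902, 0.0689]
tool_rot: [-0.001, 0.715, 0.7, -0.001]
wrist_force: [-0.4, 0.1, 0.6]
finger_gap: 0.0856
finger_force: 0.0
```

send_rows([
  {"dp": [0,0,0],"angular": [0,0,0],"fingers": -1},
  {"dp": [0,0,0],"angular": [0,0,0],"fingers": -1},
  {"dp": [0,0,0],"angular": [0,0,0],"fingers": -1},
  {"dp": [0,0,0],"angular": [0,0,0],"fingers": -1},
  {"dp": [0,0,0],"angular": [0,0,0],"fingers": -1},
  {"dp": [0,0,0],"angular": [0,0,0],"fingers": -1},
], grip_force=40)

```text
time_s: 9.0
tool_pos: [0.5985, 0.19, 0.0725]
tool_rot: [0.003, 0.715, 0.699, 0.004]
wrist_force: [6.6, 0.4, -1.1]
finger_gap: 0.0293
finger_force: 46.0
```

```bash
python3 - <<'E'
from h import *
s=arm.read_state(); print(s["time_s"],s["tool_pos"],rot(s).as_matrix().round(3),s["finger_gap"],s["wrist_force"],s["finger_force"])
d=arm.snapshot("wrist"); cv2.imwrite("pics/w2.png",d["img"][:,:,::-1])
E
```

```text
9.0 [0.59853846 0.18997695 0.07245466] [[ 0.023  1.     0.01 ]
 [ 1.    -0.023  0.001]
 [ 0.002  0.01  -1.   ]] 0.029282535599268116 [ 6.63660648  0.41885783 -1.11027332] 45.95057666301727
```

View pics/w2.png

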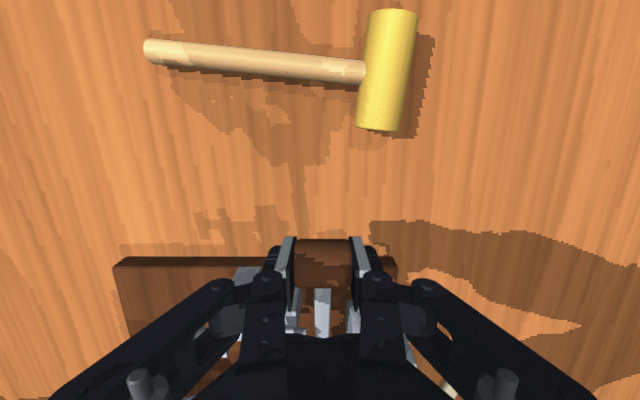

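The knob sits between the pads at (325,270), with a gap of 29 mm. Next I'll swing it along the 110 mm arc in steps of 0.1 rad.

send_rows([
  {"dp": [0,0.005,0],"angular": [0,0,0],"fingers": -1},
  {"dp": [-0.0045,0,-0.01],"angular": [0,0,0],"fingers": -1},
  {"dp": [-0.0054,0,-0.0095],"angular": [0,0,0],"fingers": -1},
  {"dp": [-0.0064,0,-0.009],"angular": [0,0,0],"fingers": -1},
  {"dp": [-0.0073,0,-0.0082],"angular": [0,0,0],"fingers": -1},
  {"dp": [0,0,0],"angular": [0,0,0],"fingers": -1},
])

```text
time_s: 9.8
tool_pos: [0.598, 0.1649, 0.1077]
tool_rot: [-0.0, 0.715, 0.699, -0.0]
wrist_force: [0.5, 1.3, -4.4]
finger_gap: 0.0293
finger_force: 42.4
```

Forces are low and the lever is following, so the bolt is free. Continue.

send_rows([
  {"dp": [-0.008,0,-0.0075],"angular": [0,0,0],"fingers": -1},
  {"dp": [-0.0088,0,-0.0067],"angular": [0,0,0],"fingers": -1},
  {"dp": [-0.0094,0,-0.0057],"angular": [0,0,0],"fingers": -1},
  {"dp": [-0.0099,0,-0.0048],"angular": [0,0,0],"fingers": -1},
  {"dp": [-0.0103,0,-0.0038],"angular": [0,0,0],"fingers": -1},
  {"dp": [-0.0106,0,-0.0027],"angular": [0,0,0],"fingers": -1},
  {"dp": [-0.0109,0,-0.0017],"angular": [0,0,0],"fingers": -1},
  {"dp": [-0.011,0,-0.0005],"angular": [0,0,0],"fingers": -1},
  {"dp": [0,0,0],"angular": [0,0,0],"fingers": -1},
  {"dp": [0,0,0],"angular": [0,0,0],"fingers": -1},
])

```text
time_s: 11.05
tool_pos: [0.5961, 0.0881, 0.1418]
tool_rot: [-0.001, 0.715, 0.7, 0.001]
wrist_force: [-1.7, 5.5, -4.2]
finger_gap: 0.029
finger_force: 39.9
```

```bash
python3 - <<'E'
from h import *
s=arm.read_state(); print(s["time_s"],s["tool_pos"],rot(s).as_matrix().round(3),s["finger_gap"],s["wrist_force"],s["finger_force"])
for c in("wrist","scene","top"):
  d=arm.snapshot(c); im=d["img"][:,:,::-1]
  if c=="scene": cv2.imwrite("pics/s3.png",cv2.resize(im[120:270,240:460],None,fx=3.5,fy=3.5))
  for n in ("lever_knob","lever_pivot","rod_top","treadle_pad"):
    print(c,n,[(np.round(x["position"],4).tolist(),round(x["confidence"],2)) for x in arm.spot_point(n,c)[:1]])
E
```

```text
11.05 [0.59610191 0.08811326 0.1417977 ] [[ 0.021  1.    -0.001]
 [ 1.    -0.021  0.002]
 [ 0.002 -0.001 -1.   ]] 0.028961368628592554 [-1.6561564   5.54337234 -4.20438315] 39.94470477104187
wrist lever_knob [([0.5934, 0.1016, 0.1508], 0.95)]
wrist lever_pivot [([0.5968, 0.0869, 0.0453], 0.93)]
wrist rod_top [([0.5345, 0.0345, 0.0376], 0.35)]
wrist treadle_pad [([0.4479, 0.0349, 0.0669], 0.81)]
scene lever_knob [([0.5949, 0.1035, 0.1583], 0.84)]
scene lever_pivot [([0.5949, 0.0877, 0.0465], 0.84)]
scene rod_top [([0.5964, 0.1012, 0.1574], 0.19)]
scene treadle_pad [([0.5391, 0.0345, 0.0348], 0.61)]
top lever_knob []
top lever_pivot [([0.5993, 0.0878, 0.0426], 0.68)]
top rod_top [([0.4448, 0.0361, 0.0734], 0.52)]
top treadle_pad [([0.4452, 0.0356, 0.0714], 0.75)]
```

View pics/s3.png

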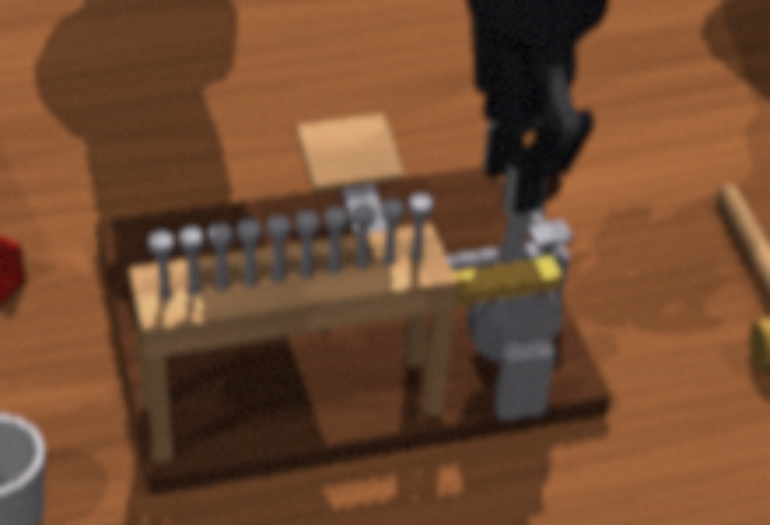

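The scene crop shows the lever nearly upright in the fingers at about (520,200) and the rods raised. Two cameras put the knob at y≈0.1025 against the pivot at 0.087, so the knob slipped a little and still leans about 0.14 rad. I'll push further with a firmer grip.

send_rows([
  {"dp": [0,0,0],"angular": [0,0,0],"fingers": -1},
  {"dp": [-0.005,0,0],"angular": [0,0,0],"fingers": -1},
  {"dp": [-0.005,0,0],"angular": [0,0,0],"fingers": -1},
  {"dp": [-0.004,0,0],"angular": [0,0,0],"fingers": -1},
  {"dp": [0,0,0],"angular": [0,0,0],"fingers": -1},
  {"dp": [0,0,0],"angular": [0,0,0],"fingers": -1},
  {"dp": [0,0,0],"angular": [0,0,0],"fingers": -1},
], grip_force=60)

```text
time_s: 12.68
tool_pos: [0.5958, 0.0769, 0.1419]
tool_rot: [-0.002, 0.714, 0.7, 0.002]
wrist_force: [-1.9, 8.1, -2.8]
finger_gap: 0.0286
finger_force: 59.4
```

```bash
python3 - <<'E'
from h import *
s=arm.read_state(); print(s["time_s"],s["tool_pos"],s["finger_gap"],s["wrist_force"],s["finger_force"])
for c in("wrist","scene"):
  d=arm.snapshot(c); im=d["img"][:,:,::-1]
  cv2.imwrite(f"pics/{c}4.png",im if c=="wrist" else cv2.resize(im[120:270,240:460],None,fx=3.5,fy=3.5))
  for n in ("lever_knob","lever_pivot","treadle_pad"):
    print(c,n,[(np.round(x["position"],4).tolist(),round(x["confidence"],2)) for x in arm.spot_point(n,c)[:1]])
E
```

```text
12.675 [0.59584662 0.07693899 0.14185568] 0.028615337094744328 [-1.87975016  8.10018088 -2.8485056 ] 59.37361299991608
wrist lever_knob [([0.5944, 0.0913, 0.155], 0.77)]
wrist lever_pivot [([0.5955, 0.087, 0.0469], 0.95)]
wrist treadle_pad [([0.4513, 0.0353, 0.0701], 0.72)]
scene lever_knob [([0.5933, 0.0898, 0.158], 0.83)]
scene lever_pivot [([0.598, 0.0869, 0.0456], 0.6)]
scene treadle_pad [([0.4486, 0.0318, 0.0718], 0.6)]
```

View pics/wrist4.png

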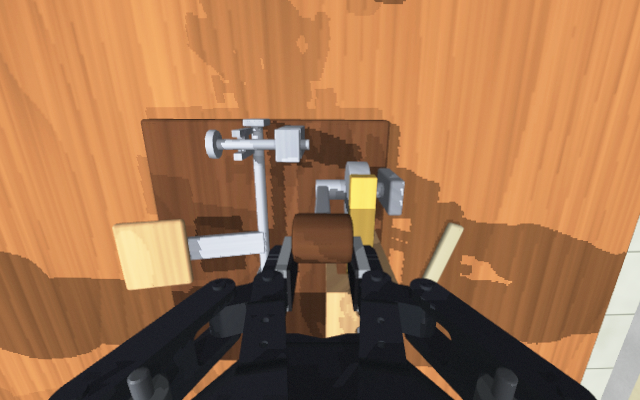

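View pics/scene4.png

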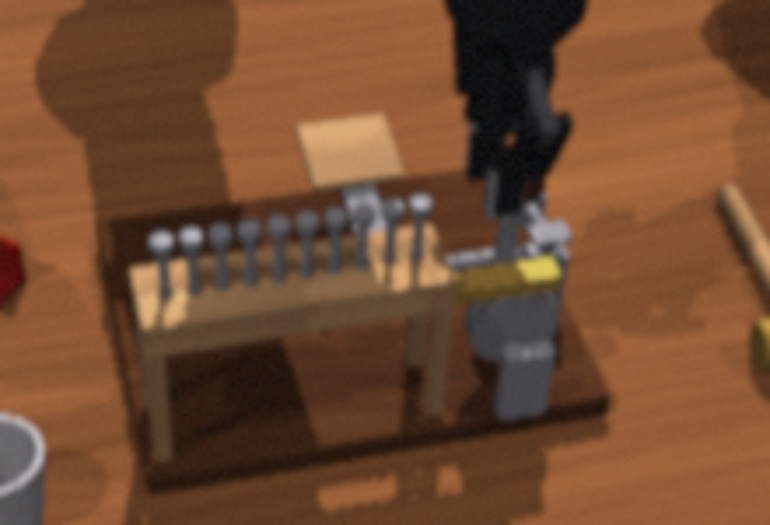

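The wrist view has the knob at (323,238) in the pads, almost above the pivot, and the treadle pad up at (152,255). The lean is about 0.03 rad. I'll nudge slightly, settle for a second, and check that nothing creeps.

send_rows([
  {"dp": [-0.002,0,0],"angular": [0,0,0],"fingers": -1},
  {"dp": [0,0,0],"angular": [0,0,0],"fingers": -1},
  {"dp": [0,0,0],"angular": [0,0,0],"fingers": -1},
  {"dp": [0,0,0],"angular": [0,0,0],"fingers": -1},
  {"dp": [0,0,0],"angular": [0,0,0],"fingers": -1},
  {"dp": [0,0,0],"angular": [0,0,0],"fingers": -1},
  {"dp": [0,0,0],"angular": [0,0,0],"fingers": -1},
  {"dp": [0,0,0],"angular": [0,0,0],"fingers": -1},
  {"dp": [0,0,0],"angular": [0,0,0],"fingers": -1},
])

```text
time_s: 14.2
tool_pos: [0.5958, 0.0758, 0.1418]
tool_rot: [-0.003, 0.714, 0.7, 0.002]
wrist_force: [-0.1, 8.8, -3.3]
finger_gap: 0.0282
finger_force: 59.4
```

```bash
python3 - <<'E'
from h import *
s=arm.read_state(); print(s["time_s"],s["tool_pos"],s["finger_gap"],s["wrist_force"],s["finger_force"])
ok=[]
for c in("wrist","scene"):
  arm.snapshot(c); r=arm.spot_point("lever_knob",c)[:1]
  print(c,[(x["position"],x["confidence"]) for x in r]); ok+=[abs(x["position"][1]-.087)<.009 for x in r]
if ok and all(ok) and s["finger_force"]>20: print("hand in",arm.hand_in())
E
```

```text
14.2 [0.5958092  0.07579883 0.14181661] 0.02822980838169528 [-0.10614035  8.82545597 -3.27195575] 59.433664083480835
wrist [([0.5968, 0.0912, 0.1537], 0.8)]
scene [([0.5936, 0.0944, 0.1556], 0.78)]
the job is handed in; nothing more can be done
hand in None
```

The job is handed in: I pressed the treadle to its stop and let it come back up, and the gripper is holding the cam lever about 0.05 rad short of upright by camera estimate (limit 0.15); the verdict was not shown, and I didn't measure the final rod height.

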